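# Serve the pizza pan with the hanging lifter

### The arm

A 7-joint arm with a two-finger parallel gripper is mounted at the origin on the work surface. World frame = base frame: x ahead of the robot, y to its left, z up, the work surface at z = 0. Lengths are in m, angles in rad, forces in N, time in s.
With the tool pointing down it reaches from about 0.35 to 0.9 m from the base axis. Payload 7.2 kg.
Tool frame: the origin (TCP) lies midway between the tips of the shut fingers; the grasp point (between the pads) lies 19 mm behind it (bot.hold_point_z is the distance from the TCP to the grasp point, in m); z points along the fingers, y is the line along which they close (so a half turn about z gives the same grasp; the last joint's range is limited). The gripper opens to 85 mm and grips with 20 to 120 N. Pads are 22 mm wide; open, the fingers measure 114 mm over their backs; the gripper's body (76 mm by 85 mm) begins 54 mm behind the grasp point. The pads swing forward as they close: fully open they stand 13 mm farther back than shut.
Start: joints at [1.035, 0.411, -0.013, 1.596, 0.006, 1.134, -0.082], TCP at [0.282, -0.558, 0.231] pointing down, gripper open.
Joint ranges: [-2.95, 2.95], [-0.29, 1.99], [-1.47, 1.44], [0.14, 2.54], [-1.03, 4.17], [0.13, 1.85], [-2.86, 2.86]. Speed limits (rad/s): [2.39, 2.39, 3.01, 3.01, 3.14, 3.14, 3.14].

### API

Orientations are given as a unit quaternion [x, y, z, w].
In Python, from station import bot gives the robot as it stands. The module is installed in compiled form; this text tells all that it offers.
- The arm moves only by the tool apply_moves, never from a script. Its argument "targets" is a list of rows, each an object with "dp": the shift along the tool's x, y, z as a fraction of full scale, a list of three; "rotation": the turn, a rotation vector about the tool's x, y, z as a fraction of full scale, a list of three; "jaw": the opening, from 0 (shut) to 1 (fully open). In form: [{"dp": [tx, ty, tz], "rotation": [ax, ay, az], "jaw": jaw}, ...]. A call has 1 to 5 rows; each row is the pose to reach, as a shift and turn from the pose commanded when the call began, along the tool's axes at that moment, turning the shorter way round; what a row does not reach only later rows make up. Full scale, the value 1, is 500 mm for a shift and pi rad for a turn. A row lasts 1/12 s, in which the tool goes at most 41.7 mm and 7.16 degrees, less where a joint would pass 70% of its speed; a pose out of reach is approached as far as the arm can. A call with a number of a shift or a turn outside -1 to 1 is refused whole. A call with a gripper value outside its range is refused whole. The fingers move at their own pace and stop on an object; "force" is the grip in N (left out, the last holds). Time passes only in rows, so rows that repeat a pose let the fingers close. It gives the time, the measured TCP pose, the force, the opening and the grip force at its end, in the units of the state.
- bot.get_obs(): the state, without advancing time (a new reading comes with each control period).
- bot.grab_frame(name): name is "side" or "top" or "wrist"; returns (picture, depth): 400x640x3 uint8, red, green, blue; 400x640 float32, m along the optical axis (not along the pixel's ray), 0 where there is no reading.
- bot.camera_model(name): a dict with "fx", "fy", "cx", "cy" (pixels), "distortion" ([k1, k2, p1, p2, k3] as OpenCV has them; the pictures are not rectified), "R" (3x3) and "t" (3): a world point X has camera coordinates R X + t. Camera axes: x right, y down, z forward; pixel columns grow to the right and rows downward; lengths in m; the calibration is good to about 2 mm. A picture is of the moment at which its call begins: read the wrist's pose just before it. camera_model takes no time and is no camera call; for the wrist camera it gives the pose at the moment of the call.
- bot.close_job(): hands the job in; it is judged then, once.
The state is a dict: "clock": time; "joint_pos": joint angles; "qd": joint speeds; "effort": joint torques, N m; "position": TCP position; "tool_rot": TCP orientation; "wrist_force": force on the tool from outside, world axes, zero at the start; "ft_torque": the same for the moment, N m; "opening": finger opening in m; "grip_force": force on a finger pad.
Only numpy, scipy, OpenCV 4.12 (cv2) and the standard library are available. Lean on these libraries where they do the work, as an engineer would, in place of code of your own. Each camera call takes 0.05 s, during which the arm holds its last target. There are 200 camera calls.

### The job

Take the pan lifter off its hooks, slide its blade under the pizza pan on the black rack and use it to carry the pan, level, to the wooden serving stand; set the pan down gently in the middle of the stand, resting on both bearers. Then draw the lifter right out from under the pan and leave it standing upright on the counter. Do not touch the pan with the robot itself, and do not disturb the lanterns, bottle, shaker and mill.

Things in the scene. Friction and masses are not known exactly. Their poses are not given: they have to be found in the camera images.
- lifter: pan lifter, 0.3 kg, hung by its crossbar on the hooks. Steel blade 78 mm wide, 4 mm thick; x along it to its front edge, y across, z up. Origin: blade's underside straight below the handle; blade from x = -80 to +90 mm. A 10 mm stem rises at x = -80 to 60 mm height, then slopes forward over the blade to the handle: a pan enters from the front only. Balances below the handle; stands on its blade
- lifter_grip (a point): point to grip in the lifter's upright red block handle (50 mm along lifter x, 22 mm along y where the fingers close, from 109 to 196 mm above the blade's underside); this point is 170 mm above the lifter origin
- lifter_bar (a point): middle of the lifter's round steel crossbar, 10 mm thick, reaching 70 mm to either side along lifter y; 105 mm above the lifter origin. At the start it lies in both hooks
- hooks: fixed hook stand: wood base 150 x 130 mm, 12 mm thick, post at x = +130 mm (203 mm tall), two 8 mm steel hooks at y = +45 and -45 mm reaching from the post to -x, each a V open upward. Origin on the counter below the bottoms of the Vs. The lifter hangs between and below them, its blade level, pointing along this x
- hooks_tip (a point): midway between the two hook tips, x = -30 mm, 195 mm above the counter (top of wire 199 mm). Raise the lifter at least 27 mm (40 is safe) to bring its crossbar over the tips, then draw it out along the hook stand's -x; the blade is clear from under the hooks after about 130 mm
- rack: fixed black steel cooling rack that holds the pan at the start: two rails along its x, 160 mm long, 10 mm wide, tops at 50 mm height, at y = +56 and -56 mm (102 mm free between them). Open at the front (-x) and the back; only thin cross strips up to 6 mm height lie on the counter. Origin on the counter at its centre
- stand: fixed wooden serving stand: dark base board 180 x 170 mm, 12 mm thick, with two lighter bearers along its x, 160 mm long, 14 mm wide, tops at 55 mm height, at y = +58 and -58 mm (102 mm free between them, open at front (-x) and back). Origin on the counter at its centre
- pan: round aluminium pan with a baked pizza fixed in it, 160 mm diameter (flat underside 152 mm), 16 mm tall, pizza to 22 mm, about 0.35 kg. Origin at the centre of its underside, z up; its turn about z means nothing
- lantern_a: red candle lantern with a cream candle top, solid, 56 mm across, 48 mm tall; origin under its centre; bystander (left one)
- lantern_b: red glass candle lantern, the same as the other (right one); bystander
- oil: green glass oil bottle, 60 mm across, 200 mm tall; origin under its centre; bystander
- shaker: cream cheese shaker jar with steel cap, 64 mm across, 130 mm tall; origin under its centre; bystander
- mill: dark wooden pepper mill, 56 mm across, 165 mm tall; origin under its centre; bystander
There are look-alikes about, which are no part of the job. Leave any green look-alike of the stand alone.

How it is judged:
By the outcome, as a careful person would: the job done as asked, in the order asked, and still so for the second after the job is handed in, with the robot touching nothing.
It also fails if it takes over 67 s, if anything falls off the work surface, if the arm or the gripper's body presses on something with over 40 N, if the wrist force passes 120 N, or if a joint passes its speed limit or range.

## Working session

There is one attempt and no reset: what is moved stays moved. The work goes in short steps, Python scripts to look and compute and a tool call to move; the robot and the scene stay as the last step left them, time stands still between calls to the robot, and variables do not carry over. Pictures are saved under pics/ and viewed, at most 10 in all, crops included, and the job is handed in when it is done.

Besides the shell and the picture viewer there is one more tool, called after "Request:" as a command line: name --argument value ..., lists and objects as JSON in quotes. apply_moves: Moves the arm, as the interface text tells. Shift numbers are shares of 500 mm and turn numbers shares of pi rad, none past 1 either way. Its arguments: {"type":"object","properties":{"targets":{"type":"array"},"force":{"type":"number"}},"required":["targets"]}

```bash
mkdir -p pics; python3 - <<'E'
from station import bot
import cv2,numpy as np
o=bot.get_obs();print(o['clock'],o['position'],o['tool_rot'],o['opening'],bot.hold_point_z)
for n in('top','side'):
    p,d=bot.grab_frame(n);cv2.imwrite(f'pics/{n}0.png',p[:,:,::-1]);np.savez(f'{n}0.npz',p=p,d=d)
    m=bot.camera_model(n);print(n,m)
E
```

```text
0.0 [ 0.28154962 -0.55743591  0.23045117] [ 9.72775282e-01  2.31748990e-01 -2.50370019e-04 -7.71093507e-04] 0.08542039567051635 0.0187
top {'fx': 458.6885898539425, 'fy': 458.6885898539425, 'cx': 314.53588450727517, 'cy': 202.05398413150522, 'distortion': array([-0.05776591,  0.        ,  0.        ,  0.        ,  0.        ]), 'R': array([[-0.0151053 , -0.99970397, -0.01907378],
       [-0.99277897,  0.01726557, -0.118709  ],
       [ 0.11900318,  0.01714291, -0.99274587]]), 't': array([0.12115749, 0.50463   , 1.42080295])}
side {'fx': 406.77361202875124, 'fy': 406.77361202875124, 'cx': 323.9962012734924, 'cy': 196.61957775675583, 'distortion': array([-0.05989008,  0.        ,  0.        ,  0.        ,  0.        ]), 'R': array([[-0.68297041, -0.73044469,  0.00140525],
       [-0.398141  ,  0.37065005, -0.83910803],
       [ 0.61240115, -0.57364544, -0.54396299]]), 't': array([0.4334117 , 0.30825635, 0.88868165])}
```

View pics/top0.png

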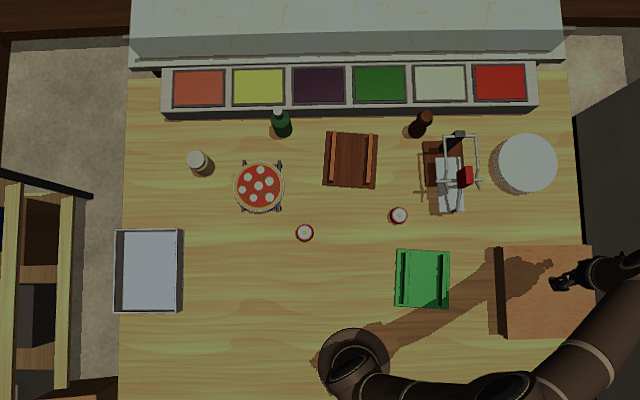

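View pics/side0.png

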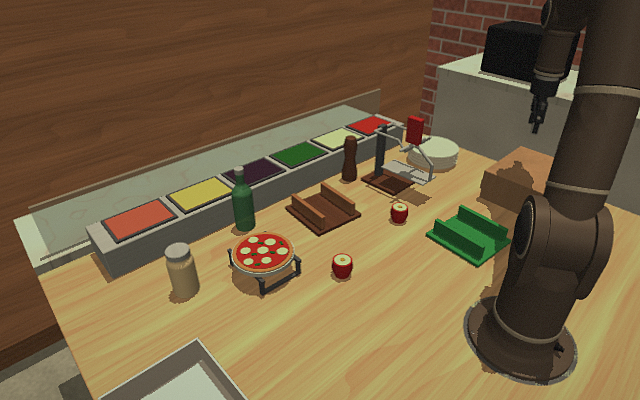

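Top view: the pan on its rack is at (260,187) and the brown stand at (351,160). The green look-alike at (423,280) is to be left alone. The lifter's red handle is at (467,175), with the hook post at about (458,135). Lanterns are at (304,233) and (398,215), the oil at (281,122), the mill at (420,124) and the shaker at (199,163). Next I'll measure from the depth data.

```bash
cat > h.py <<'E'
import numpy as np,cv2
from station import bot
def cloud(n,d,m=None):
    m=m or bot.camera_model(n);K=np.array([[m['fx'],0,m['cx']],[0,m['fy'],m['cy']],[0,0,1]])
    v,u=np.mgrid[:400,:640]
    q=cv2.undistortPoints(np.stack([u,v],-1).reshape(-1,1,2).astype(float),K,m['distortion']).reshape(400,640,2)
    c=np.dstack([q*d[...,None],d]);X=(c-m['t'])@m['R']
    X[d<=0]=np.nan;return X
def proj(n,P,m=None):
    m=m or bot.camera_model(n);K=np.array([[m['fx'],0,m['cx']],[0,m['fy'],m['cy']],[0,0,1]])
    return cv2.projectPoints(np.atleast_2d(P).astype(float),cv2.Rodrigues(m['R'])[0],m['t'],K,m['distortion'])[0].reshape(-1,2)
E
python3 - <<'E'
from h import *
f=np.load('top0.npz');p,d=f['p'],f['d'];X=cloud('top',d)
hsv=cv2.cvtColor(p,cv2.COLOR_RGB2HSV)
print('counter',np.nanmedian(X[300:340,220:300,2]))
def rect(mask,name):
    P=X[mask];P=P[~np.isnan(P).any(1)];r=cv2.minAreaRect((P[:,:2]*1000).astype(np.float32));print(name,len(P),r,'z',np.percentile(P[:,2],[5,50,95]).round(4))
def win(c0,r0,c1,r1):
    m=np.zeros((400,640),bool);m[r0:r1,c0:c1]=1;return m
z=X[...,2]
w=win(315,120,390,200)
rect(w&(z>.045)&(z<.065),'bearers');rect(w&(z>.006)&(z<.02),'base')
yy=X[...,1]
P=X[w&(z>.045)&(z<.065)];mid=np.median(P[:,1]);
w=win(225,150,300,225);rect(w&(z>.055),'pan')
P=X[w&(z>.055)];c,r=cv2.minEnclosingCircle((P[:,:2]*1000).astype(np.float32));print(c,r)
rect(w&(z>.03)&(z<.055),'rack')
w=win(455,155,480,195);red=(hsv[...,1]>150)&((hsv[...,0]<8)|(hsv[...,0]>172))
rect(w&red&(z>.15),'handle');
w=win(415,120,495,220);rect(w&(z>.006)&(z<.02),'hookbase');rect(w&(z>.05)&(z<.08),'blade?');print(np.histogram(z[w],np.arange(-.01,.25,.01)))
for n,w in dict(la=win(290,220,320,245),lb=win(384,203,412,228),oil=win(265,100,295,140),mill=win(405,105,436,140),sh=win(183,145,212,180)).items(): rect(w&(z>.02),n)
# crops
c=lambda a,b,e,g:cv2.resize(p[b:g,a:e,::-1],(400,400),interpolation=cv2.INTER_CUBIC)
s=np.load('side0.npz')['p'];S=lambda a,b,e,g:cv2.resize(s[b:g,a:e,::-1],(400,300),interpolation=cv2.INTER_CUBIC)
cv2.imwrite('pics/crop.png',np.vstack([np.hstack([cv2.resize(p[115:220,410:515,::-1],(400,300),interpolation=2),S(355,105,465,205)]),np.hstack([cv2.resize(p[120:200,310:395,::-1],(400,300),interpolation=2),cv2.resize(p[145:225,220:305,::-1],(400,300),interpolation=2)])]))
E
```

```text
counter -0.0008935505111383829
bearers 455 ((645.5069580078125, -4.264671325683594), (130.4759979248047, 159.7695770263672), 84.8875961303711) z [0.0487 0.0539 0.0587]
base 2238 ((648.0076904296875, -16.30408477783203), (260.71978759765625, 229.35919189453125), 0.03679048642516136) z [0.0068 0.011  0.0163]
pan 2048 ((556.4803466796875, 286.907470703125), (160.51419067382812, 158.3324432373047), 88.87867736816406) z [0.0627 0.0685 0.0737]
(563.2704467773438, 280.1676025390625) 90.16950225830078
rack 102 ((558.997802734375, 275.059326171875), (135.22715759277344, 160.90237426757812), 89.13094329833984) z [0.0417 0.0483 0.0543]
handle 295 ((544.30322265625, -303.1263427734375), (50.02903747558594, 23.672996520996094), 1.4020745754241943) z [0.2011 0.262  0.2697]
hookbase 899 ((611.0200805664062, -344.78900146484375), (262.62640380859375, 327.98846435546875), 88.08063507080078) z [0.0065 0.0108 0.0165]
blade? 1055 ((616.9453735351562, -288.3984069824219), (315.55450439453125, 107.30985260009766), 12.676973342895508) z [0.0661 0.0749 0.0789]
(array([2853, 2165,  536,   30,   21,   21,   3
[... 303 characters left out ...]
0.21,  0.22,  0.23,  0.24]))
la 241 ((408.95550537109375, 145.8986053466797), (50.33682632446289, 53.471317291259766), 0.596552312374115) z [0.0304 0.0462 0.0525]
lb 246 ((457.28997802734375, -149.51609802246094), (52.01932907104492, 50.667259216308594), 83.46465301513672) z [0.0319 0.0469 0.0529]
oil 855 ((773.9903564453125, 221.78756713867188), (99.5335464477539, 102.97154235839844), 88.4095687866211) z [0.0368 0.0956 0.198 ]
mill 646 ((757.3239135742188, -228.5179443359375), (111.17689514160156, 85.77074432373047), 88.38306427001953) z [0.03   0.0829 0.1627]
sh 479 ((629.915283203125, 468.1348876953125), (57.778446197509766, 61.77011489868164), 51.864437103271484) z [0.0426 0.1244 0.1324]
```

View pics/crop.png

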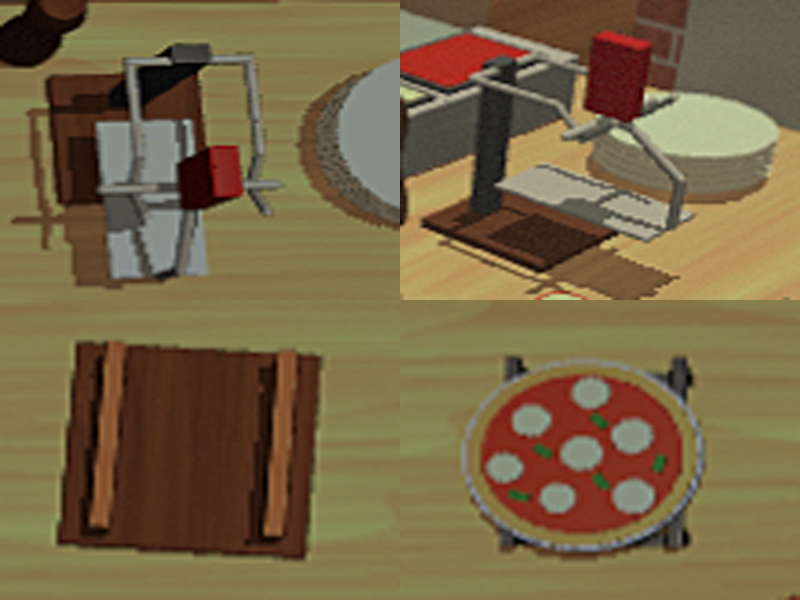

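Crops: the lifter hangs with its blade pointing toward the post (+x). The brown stand with light bearers and the black rack with the pan both fit their descriptions; the green stand doesn't. Next I'll refine the poses.

```bash
cat > fit.py <<'E'
from h import *
from scipy.optimize import minimize
def avg(n,k=4):
    D=[];P=None
    for _ in range(k):
        P,d=bot.grab_frame(n);d=d.astype(float);d[d<=0]=np.nan;D.append(d)
    return P,np.nan_to_num(np.nanmedian(D,0))
def fitrects(P,rects,x0):
    """rects: list (cx,cy,hx,hy) in object frame; chamfer both ways"""
    from scipy.spatial import cKDTree
    G=np.vstack([np.stack(np.meshgrid(np.arange(-hx,hx+1e-6,.003)+cx,np.arange(-hy,hy+1e-6,.003)+cy),-1).reshape(-1,2) for cx,cy,hx,hy in rects])
    T=cKDTree(P)
    def cost(q):
        c,s=np.cos(q[2]),np.sin(q[2]);R=np.array([[c,-s],[s,c]])
        L=(P-q[:2])@R
        o=np.min([np.hypot(np.maximum(abs(L[:,0]-cx)-hx,0),np.maximum(abs(L[:,1]-cy)-hy,0)) for cx,cy,hx,hy in rects],0)
        g=T.query(G@R.T+q[:2])[0]
        return np.minimum(o,.015).__pow__(2).mean()+np.minimum(g,.015).__pow__(2).mean()
    r=minimize(cost,x0,method='Nelder-Mead',options=dict(initial_simplex=np.array(x0)+np.array([[0,0,0],[.01,0,0],[0,.01,0],[0,0,.08]]),xatol=1e-5,fatol=1e-10))
    return r.x.round(4),np.sqrt(r.fun)
E
python3 - <<'E'
from fit import *
for n in('top','side'):
    p,d=avg(n);X=cloud(n,d);z=X[...,2];np.savez(n+'1.npz',p=p,d=d);V=X.reshape(-1,3)
    hsv=cv2.cvtColor(p,cv2.COLOR_RGB2HSV).reshape(-1,3)
    def sel(x,y,r,z0,z1): 
        return V[(np.hypot(V[:,0]-x,V[:,1]-y)<r)&(V[:,2]>z0)&(V[:,2]<z1)]
    S=sel(.6455,-.004,.13,.051,.06);print(n,'stand',len(S),fitrects(S[:,:2],[(0,.058,.08,.007),(0,-.058,.08,.007)],[.6455,-.004,-.05]),np.median(S[:,2]))
    S=sel(.6455,-.004,.15,.008,.016);print('base',fitrects(S[:,:2],[(0,0,.09,.085)],[.6455,-.004,-.05]),np.median(S[:,2]))
    S=sel(.56,.28,.12,.045,.053);S=S[S[:,2]<.053];print('rack',len(S),S[:,:2].mean(0))
    S4=S[np.hypot(S[:,0]-.558,S[:,1]-.283)>.081]
    print(len(S4),fitrects(S4[:,:2],[(a*.069,b*.056,.011,.005) for a in(1,-1) for b in(1,-1)],[.56,.28,0]))
    S=sel(.558,.285,.095,.06,.085);e=fitrects
    def circ(q): r=np.hypot(S[:,0]-q[0],S[:,1]-q[1]);return (np.maximum(r-.080,0)**2).mean()*5-0
    c,r=cv2.minEnclosingCircle((S[np.hypot(S[:,0]-.558,S[:,1]-.285)<.085][:,:2]*1000).astype(np.float32));print('pan',c,r,(S[:,:2].min(0)+S[:,:2].max(0))/2,np.percentile(S,[1,99],axis=0)[:,:2].mean(0),np.median(S[:,2]))
    S=sel(.545,-.303,.06,.263,.275);print('handle',len(S),fitrects(S[:,:2],[(0,0,.025,.011)],[.545,-.303,0]),np.median(S[:,2]))
    S=sel(.56,-.30,.14,.069,.084);print('blade',len(S),fitrects(S[:,:2],[(.005,0,.085,.039)],[.545,-.3,.0]),np.median(S[:,2]))
    S=sel(.6,-.3,.16,.008,.016);S=sel(.67,-.3,.05,.195,.215);print('posttop',len(S),np.median(S,0))
    S=sel(.54,-.3,.1,.17,.187);print('bar',len(S),S.min(0),S.max(0))
    print('counter',np.median(sel(.42,0,.05,-.02,.02)[:,2]))
E
```

```text
top stand 419 (array([ 0.6467, -0.0032, -0.0914]), np.float64(0.0014633277863783784)) 0.05387963934345325
base (array([ 0.645 , -0.0036, -0.0914]), np.float64(0.0030340299515374176)) 0.010950787764719729
rack 90 [0.57022752 0.27136637]
77 (array([ 0.5592,  0.2827, -0.0226]), np.float64(0.00247558000977034))
pan (555.7153930664062, 286.91278076171875) 80.28900909423828 [0.55644746 0.28797716] [0.5545005  0.28739301] 0.06865100340789698
handle 151 (array([ 0.5459, -0.3033,  0.0313]), np.float64(0.0012124148993480563)) 0.2666768286520717
blade 1029 (array([ 0.5456, -0.3014,  0.0392]), np.float64(0.0036687017752100176)) 0.07524614976785025
posttop 171 [ 0.6709698  -0.30085078  0.19927863]
bar 182 [ 0.50836607 -0.3724957   0.1703832 ] [ 0.56333529 -0.23735549  0.18694214]
counter -0.0011920347006085209
side stand 291 (array([ 0.6457, -0.0014, -0.0918]), np.float64(0.0019838039018131616)) 0.0539519481104304
base (array([ 0.6447,  0.0082, -0.0415]), np.float64(0.0074944270947700856)) 0.01106403245752069
rack 96 [0.52489755 0.29721161]
84 (array([ 0.5652,  0.2811, -0.0156]), np.float64(0.006764904633588646))
pan (555.0313110351562, 285.98553466796875) 80.84546661376953 [0.55385854 0.28623833] [0.55262884 0.28881563] 0.0688487289223322
handle 43 (array([ 0.5438, -0.3008,  0.0677]), np.float64(0.0028068394938101093)) 0.2654093790973095
blade 661 (array([ 0.5453, -0.3034,  0.02  ]), np.float64(0.004138853606040379)) 0.07535462889552222
posttop 73 [ 0.66859908 -0.29624262  0.19872084]
bar 132 [ 0.51308559 -0.37004181  0.17027838] [ 0.56786752 -0.23304421  0.18673467]
counter -0.0010140236071653217
```

```bash
cat > go.py <<'E'
from h import *
from scipy.spatial.transform import Rotation as Ro
import sys
# usage: go.py x y z yawrad  (TCP target, tool straight down, tool x at yaw)
def go(x,y,z,yaw):
    o=bot.get_obs();R=Ro.from_quat(o['tool_rot'])
    T=Ro.from_matrix(np.array([[np.cos(yaw),np.sin(yaw),0],[np.sin(yaw),-np.cos(yaw),0],[0,0,-1]]))
    d=np.array([x,y,z])-o['position'];dp=R.inv().apply(d)/.5;rv=(R.inv()*T).as_rotvec()/np.pi
    print('t',round(o['clock'],2),'pos',o['position'].round(4),'F',o['wrist_force'].round(1),'op',round(o['opening'],4),'gf',round(o['grip_force'],1))
    print('dp',dp.round(4),'rot',rv.round(4),'rows',np.linalg.norm(d)/.0417,np.linalg.norm(rv)*180/7.16)
if __name__=='__main__': go(*map(float,sys.argv[1:]))
E
python3 go.py .545 -.302 .34 .035
```

```text
t 0.5 pos [ 0.2818 -0.5578  0.2313] F [-0.8  0.2  0. ] op 0.0855 gf 0.0
dp [ 0.7006 -0.2193 -0.2175] rot [-0.      0.      0.1378] rows 9.180108220212162 3.4634981702091623
```

Request:
apply_moves --targets '[{"dp":[0.02,-0.01,-0.07],"rotation":[0,0,0],"jaw":1},{"dp":[0.08,-0.03,-0.12],"rotation":[0,0,0],"jaw":1},{"dp":[0.15,-0.05,-0.16],"rotation":[0,0,0],"jaw":1},{"dp":[0.22,-0.08,-0.19],"rotation":[0,0,0],"jaw":1},{"dp":[0.3,-0.1,-0.2],"rotation":[0,0,0],"jaw":1}]'

```text
clock: 0.92
position: [0.3936, -0.4454, 0.3347]
tool_rot: [0.973, 0.231, 0.001, 0.002]
wrist_force: [-0.4, -1.2, 0.2]
opening: 0.0853
grip_force: 0.0
```

Request:
apply_moves --targets '[{"dp":[0.07,-0.02,0],"rotation":[0,0,0.03],"jaw":1},{"dp":[0.14,-0.04,0],"rotation":[0,0,0.06],"jaw":1},{"dp":[0.2,-0.06,0],"rotation":[0,0,0.09],"jaw":1},{"dp":[0.26,-0.08,0],"rotation":[0,0,0.12],"jaw":1},{"dp":[0.3,-0.09,0],"rotation":[0,0,0.138],"jaw":1}]'

```text
clock: 1.33
position: [0.5091, -0.3343, 0.3314]
tool_rot: [1.0, 0.016, 0.001, -0.001]
wrist_force: [1.0, 0.3, 0.5]
opening: 0.0851
grip_force: 0.0
```

```bash
python3 go.py .545 -.302 .34 .035
```

```text
t 1.33 pos [ 0.5091 -0.3343  0.3314] F [1.  0.3 0.5] op 0.0851 gf 0.0
dp [ 0.0738 -0.0622 -0.017 ] rot [-0.0004 -0.0003 -0.0008] rows 1.1755551125237713 0.02287955689434271
```

Request:
apply_moves --targets '[{"dp":[0.04,-0.03,0],"rotation":[0,0,0],"jaw":1},{"dp":[0.074,-0.062,0],"rotation":[0,0,0],"jaw":1},{"dp":[0.074,-0.062,0],"rotation":[0,0,0],"jaw":1},{"dp":[0.074,-0.062,0],"rotation":[0,0,0],"jaw":1}]'

```text
clock: 1.67
position: [0.5436, -0.3039, 0.331]
tool_rot: [1.0, 0.019, -0.0, -0.0]
wrist_force: [0.2, -1.2, 1.0]
opening: 0.0854
grip_force: 0.0
```

```bash
python3 - <<'E'
from fit import *
m=bot.camera_model('wrist');p,d=avg('wrist',2);X=cloud('wrist',d,m);V=X.reshape(-1,3)
h=cv2.cvtColor(p,cv2.COLOR_RGB2HSV).reshape(-1,3);red=(h[:,1]>140)&((h[:,0]<8)|(h[:,0]>172))
cv2.imwrite('pics/w1.png',p[:,:,::-1])
S=V[red&(V[:,2]>.255)&(V[:,2]<.28)&(np.hypot(V[:,0]-.545,V[:,1]+.302)<.06)];print(len(S))
if len(S)>20:print(fitrects(S[::max(1,len(S)//800),:2],[(0,0,.025,.011)],[.545,-.303,.03]),np.median(S[:,2]))
E
python3 go.py .545 -.302 .2233 .035
```

```text
2543
(array([ 0.549 , -0.303 ,  0.0186]), np.float64(0.000843796462477414)) 0.26731901974293604
t 1.77 pos [ 0.5421 -0.3063  0.3312] F [-0.1 -0.5 -0.2] op 0.0853 gf 0.0
dp [ 0.0063 -0.0086  0.2159] rot [ 0.0002  0.0002 -0.0005] rows 2.5914519748055462 0.013416006766892724fit.py:7: RuntimeWarning: All-NaN slice encountered
  return P,np.nan_to_num(np.nanmedian(D,0))
```

View pics/w1.png

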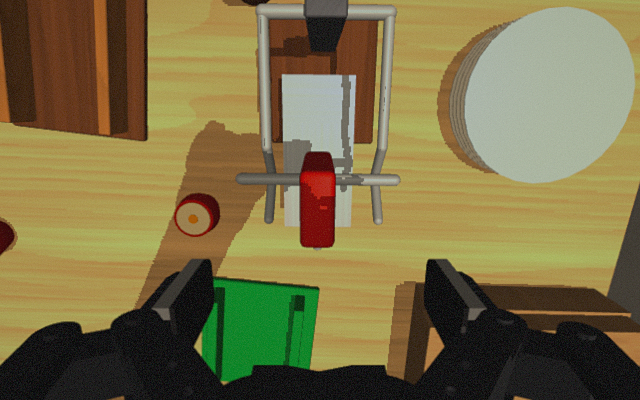

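The wrist view shows the handle at (318,200) centred between the open fingers, with the bar resting in both hooks. Its pose agrees with the estimate, so I'm descending and gripping.

Request:
apply_moves --targets '[{"dp":[0.008,-0.004,0.05],"rotation":[0,0,0],"jaw":1},{"dp":[0.008,-0.004,0.1],"rotation":[0,0,0],"jaw":1},{"dp":[0.008,-0.004,0.15],"rotation":[0,0,0],"jaw":1},{"dp":[0.008,-0.004,0.19],"rotation":[0,0,0],"jaw":1},{"dp":[0.008,-0.004,0.216],"rotation":[0,0,0],"jaw":1}]'

```text
clock: 2.18
position: [0.5445, -0.3046, 0.221]
tool_rot: [1.0, 0.016, -0.001, -0.0]
wrist_force: [-0.5, 0.7, 0.2]
opening: 0.0854
grip_force: 0.0
```

Request:
apply_moves --targets '[{"dp":[0,0,0],"rotation":[0,0,0],"jaw":1},{"dp":[0,0,0],"rotation":[0,0,0],"jaw":0.6},{"dp":[0,0,0],"rotation":[0,0,0],"jaw":0.4},{"dp":[0,0,0],"rotation":[0,0,0],"jaw":0.3},{"dp":[0,0,0],"rotation":[0,0,0],"jaw":0.2}]' --force 70

```text
clock: 2.6
position: [0.547, -0.3039, 0.2246]
tool_rot: [1.0, 0.017, 0.001, 0.001]
wrist_force: [0.2, -0.2, 0.5]
opening: 0.0388
grip_force: 0.0
```

Request:
apply_moves --targets '[{"dp":[0,0,0],"rotation":[0,0,0],"jaw":0.1},{"dp":[0,0,0],"rotation":[0,0,0],"jaw":0},{"dp":[0,0,0],"rotation":[0,0,0],"jaw":0},{"dp":[0,0,0],"rotation":[0,0,0],"jaw":0},{"dp":[0,0,0],"rotation":[0,0,0],"jaw":0}]'

```text
clock: 3.02
position: [0.547, -0.304, 0.2243]
tool_rot: [1.0, 0.017, 0.001, 0.001]
wrist_force: [-1.6, -1.9, 6.0]
opening: 0.0216
grip_force: 68.6
```

```bash
python3 go.py .546 -.303 .268 .035
```

```text
t 3.02 pos [ 0.547  -0.304   0.2243] F [-1.6 -1.9  6. ] op 0.0216 gf 68.6
dp [-0.0017 -0.0019 -0.0873] rot [ 0.0004 -0.0005 -0.0004] rows 1.0473752074255152 0.017660593954825932
```

Request:
apply_moves --targets '[{"dp":[0,0,-0.015],"rotation":[0,0,0],"jaw":0},{"dp":[0,0,-0.035],"rotation":[0,0,0],"jaw":0},{"dp":[0,0,-0.06],"rotation":[0,0,0],"jaw":0},{"dp":[0,0,-0.08],"rotation":[0,0,0],"jaw":0},{"dp":[0,0,-0.09],"rotation":[0,0,0],"jaw":0}]'

```text
clock: 3.43
position: [0.5471, -0.3034, 0.2701]
tool_rot: [1.0, 0.017, 0.001, 0.0]
wrist_force: [0.7, -0.4, -2.6]
opening: 0.0214
grip_force: 68.8
```

Request:
apply_moves --targets '[{"dp":[-0.01,0,0],"rotation":[0,0,0],"jaw":0},{"dp":[-0.03,0,0],"rotation":[0,0,0],"jaw":0},{"dp":[-0.06,0,0],"rotation":[0,0,0],"jaw":0},{"dp":[-0.1,0,0],"rotation":[0,0,0],"jaw":0},{"dp":[-0.14,0,0],"rotation":[0,0,0],"jaw":0}]'

```text
clock: 3.85
position: [0.4746, -0.3054, 0.2671]
tool_rot: [1.0, 0.017, -0.001, -0.0]
wrist_force: [-0.4, -0.9, -2.2]
opening: 0.0212
grip_force: 68.6
```

Request:
apply_moves --targets '[{"dp":[-0.04,0,0],"rotation":[0,0,0],"jaw":0},{"dp":[-0.08,0,0],"rotation":[0,0,0],"jaw":0},{"dp":[-0.12,0,0],"rotation":[0,0,0],"jaw":0},{"dp":[-0.15,0,0],"rotation":[0,0,0],"jaw":0},{"dp":[-0.16,0,0],"rotation":[0,0,0],"jaw":0}]'

```text
clock: 4.27
position: [0.3929, -0.3088, 0.2677]
tool_rot: [1.0, 0.016, -0.001, -0.0]
wrist_force: [-0.2, -0.2, -3.4]
opening: 0.0212
grip_force: 68.6
```

```bash
python3 - <<'E' 2>/dev/null
from fit import *
for n in('top','side'):
    o=bot.get_obs();p,d=avg(n,3);V=cloud(n,d).reshape(-1,3);cv2.imwrite(f'pics/{n}2.png',p[:,:,::-1])
    x,y=o['position'][:2];o2=bot.get_obs();print(o['position'].round(4),o2['position'].round(4))
    S=V[(abs(V[:,0]-x-.005)<.11)&(abs(V[:,1]-y)<.07)&(V[:,2]>.10)&(V[:,2]<.14)]
    print(n,'blade',len(S),fitrects(S[:,:2],[(.005,0,.085,.039)],[x,y,.03]))
    S=S[(abs(S[:,1]-y)<.035)&(S[:,2]<.128)];A=np.c_[S[:,0]-x,S[:,1]-y,np.ones(len(S))]
    for _ in range(3):
        c=np.linalg.lstsq(A,S[:,2],rcond=None)[0];k=abs(A@c-S[:,2])<.005;A,S=A[k],S[k]
    print('plane slope x,y,z0',c.round(4),len(S))
E
python3 go.py .39 .28 .3 -.02
```

```text
[ 0.3929 -0.3088  0.2677] [ 0.3966 -0.3085  0.2683]
top blade 1250 (array([ 0.3932, -0.3048,  0.0337]), np.float64(0.003526028377184359))
plane slope x,y,z0 [-0.0033 -0.0005  0.1193] 1075
[ 0.3966 -0.3085  0.2683] [ 0.3976 -0.3082  0.2681]
side blade 763 (array([ 0.3947, -0.3081,  0.0279]), np.float64(0.002240115834014773))
plane slope x,y,z0 [ 0.     -0.0031  0.1196] 623
t 4.57 pos [ 0.3976 -0.3082  0.2681] F [ 0.2 -0.9 -3.5] op 0.0213 gf 68.7
dp [ 0.0264 -1.1763 -0.0635] rot [-0.0001 -0.0001  0.0176] rows 14.128082779381323 0.44281288020597953
```

View pics/side2.png

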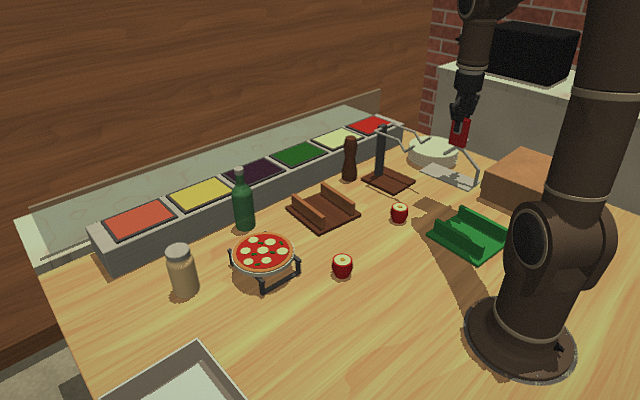

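Side view: the lifter at (460,160) is off the hooks and level, and nothing else has moved. I'm carrying it to in front of the rack.

Request:
apply_moves --targets '[{"dp":[0,-0.03,0],"rotation":[0,0,0],"jaw":0},{"dp":[0,-0.09,0],"rotation":[0,0,0],"jaw":0},{"dp":[0,-0.16,0],"rotation":[0,0,0],"jaw":0},{"dp":[0,-0.23,0],"rotation":[0,0,0],"jaw":0},{"dp":[0,-0.3,0],"rotation":[0,0,0],"jaw":0}]'

```text
clock: 4.98
position: [0.3919, -0.1568, 0.2681]
tool_rot: [1.0, 0.017, 0.0, -0.0]
wrist_force: [0.4, 0.8, -2.9]
opening: 0.021
grip_force: 69.2
```

Request:
apply_moves --targets '[{"dp":[0,-0.06,0],"rotation":[0,0,0],"jaw":0},{"dp":[0,-0.12,0],"rotation":[0,0,0],"jaw":0},{"dp":[0,-0.18,0],"rotation":[0,0,0],"jaw":0},{"dp":[0,-0.24,0],"rotation":[0,0,0],"jaw":0},{"dp":[0,-0.3,0],"rotation":[0,0,0],"jaw":0}]'

```text
clock: 5.4
position: [0.3866, -0.0067, 0.2684]
tool_rot: [1.0, 0.018, 0.0, -0.0]
wrist_force: [-0.2, -0.3, -3.8]
opening: 0.0211
grip_force: 69.2
```

Request:
apply_moves --targets '[{"dp":[0,-0.06,0],"rotation":[0,0,0],"jaw":0},{"dp":[0,-0.12,0],"rotation":[0,0,0],"jaw":0},{"dp":[0,-0.18,0],"rotation":[0,0,0],"jaw":0},{"dp":[0,-0.24,0],"rotation":[0,0,0],"jaw":0},{"dp":[0,-0.3,0],"rotation":[0,0,0],"jaw":0}]'

```text
clock: 5.82
position: [0.3812, 0.1434, 0.2685]
tool_rot: [1.0, 0.018, 0.0, -0.0]
wrist_force: [0.3, -0.3, -3.0]
opening: 0.0216
grip_force: 69.2
```

Request:
apply_moves --targets '[{"dp":[0,-0.07,0],"rotation":[0,0,0.005],"jaw":0},{"dp":[0,-0.14,0],"rotation":[0,0,0.01],"jaw":0},{"dp":[0,-0.21,0],"rotation":[0,0,0.0165],"jaw":0},{"dp":[-0.01,-0.27,0],"rotation":[0,0,0.0165],"jaw":0},{"dp":[-0.012,-0.292,0],"rotation":[0,0,0.0165],"jaw":0}]'

```text
clock: 6.23
position: [0.3686, 0.2926, 0.2685]
tool_rot: [1.0, -0.006, -0.0, -0.002]
wrist_force: [-0.2, -1.2, -3.0]
opening: 0.0213
grip_force: 69.6
```

```bash
python3 go.py .372 .287 .268 -.02; python3 - <<'E' 2>/dev/null
from fit import *
o=bot.get_obs();print(o['position'].round(4))
m=bot.camera_model('wrist');p,d=avg('wrist',3);V=cloud('wrist',d,m).reshape(-1,3)
S=V[(np.hypot(V[:,0]-.56,V[:,1]-.283)<.13)&(V[:,2]>.045)&(V[:,2]<.053)]
S4=S[(np.hypot(S[:,0]-.5555,S[:,1]-.2868)>.082)]
print('rack',len(S4));
if len(S4)>30: print(S4.min(0),S4.max(0),[ (s*1,S4[(S4[:,1]-.2825)*s>0].mean(0)) for s in(1,-1)])
for n in('top','side'):
    o=bot.get_obs();p,d=avg(n,4);V=cloud(n,d).reshape(-1,3);cv2.imwrite(f'pics/{n}3.png',p[:,:,::-1])
    x,y=.372,.287;o2=bot.get_obs();print(o['position'].round(4),o2['position'].round(4))
    S=V[(abs(V[:,0]-x-.005)<.11)&(abs(V[:,1]-y)<.07)&(V[:,2]>.10)&(V[:,2]<.135)]
    print(n,'blade',len(S),fitrects(S[:,:2],[(.005,0,.085,.039)],[x,y,-.02]),np.median(S[:,2]))
E
```

```text
t 6.23 pos [0.3686 0.2926 0.2685] F [-0.2 -1.2 -3. ] op 0.0213 gf 69.6
dp [0.007  0.0111 0.001 ] rot [-0.0012  0.0003  0.0025] rows 0.15813018904198864 0.07028021873908892
[0.3686 0.2926 0.2685]
rack 378
[0.4803813  0.22247927 0.04510497] [0.5034689  0.34509049 0.05094648] [(1, array([0.48845512, 0.34057642, 0.04920602])), (-1, array([0.48967959, 0.22768014, 0.04915333]))]
[0.3698 0.2884 0.268 ] [0.3707 0.2858 0.2682]
top blade 531 (array([0.41  , 0.264 , 0.6761]), np.float64(0.009708232517172273)) 0.11869312674894326
[0.3707 0.2858 0.2682] [0.3706 0.2863 0.2684]
side blade 1938 (array([ 0.3684,  0.2858, -0.0392]), np.float64(0.001558293283197921)) 0.11932281423408486
```

Rack and lifter measurements agree. Lowering the blade below pan height.

Request:
apply_moves --targets '[{"dp":[0,0,0.03],"rotation":[0,0,0.0],"jaw":0},{"dp":[0,0,0.07],"rotation":[0,0,0],"jaw":0},{"dp":[0,0,0.12],"rotation":[0,0,0],"jaw":0},{"dp":[0,0,0.16],"rotation":[0,0,0],"jaw":0},{"dp":[0,0,0.174],"rotation":[0,0,0],"jaw":0}]'

```text
clock: 7.2
position: [0.3693, 0.2854, 0.1788]
tool_rot: [1.0, -0.009, -0.001, 0.001]
wrist_force: [-0.5, -0.1, -2.8]
opening: 0.0213
grip_force: 69.5
```

Request:
apply_moves --targets '[{"dp":[0,0,0],"rotation":[0,0,0],"jaw":0},{"dp":[0,0,0],"rotation":[0,0,0],"jaw":0},{"dp":[0,0,0],"rotation":[0,0,0],"jaw":0}]'

```text
clock: 7.45
position: [0.371, 0.2875, 0.1826]
tool_rot: [1.0, -0.009, 0.001, -0.001]
wrist_force: [-0.4, 0.3, -2.7]
opening: 0.0216
grip_force: 69.6
```

```bash
python3 go.py .545 .2827 .1815 -.022; python3 - <<'E' 2>/dev/null
from fit import *
p,d=avg('side',4);V=cloud('side',d).reshape(-1,3)
S=V[(abs(V[:,0]-.373)<.11)&(abs(V[:,1]-.287)<.06)&(V[:,2]>.022)&(V[:,2]<.044)]
print('blade',len(S),fitrects(S[:,:2],[(.005,0,.085,.039)],[.37,.287,-.02]),np.median(S[:,2]))
cv2.imwrite('pics/side4.png',cv2.resize(p[180:330,150:390,::-1],(800,500)))
E
```

```text
t 7.45 pos [0.371  0.2875 0.1826] F [-0.4  0.3 -2.7] op 0.0216 gf 69.6
dp [0.3482 0.0034 0.0027] rot [-0.0004 -0.0005  0.0013] rows 4.175262832314453 0.037332931039482244
blade 1742 (array([ 0.3647,  0.2885, -0.0428]), np.float64(0.0021494534271049586)) 0.03329321831649891
```

View pics/side4.png

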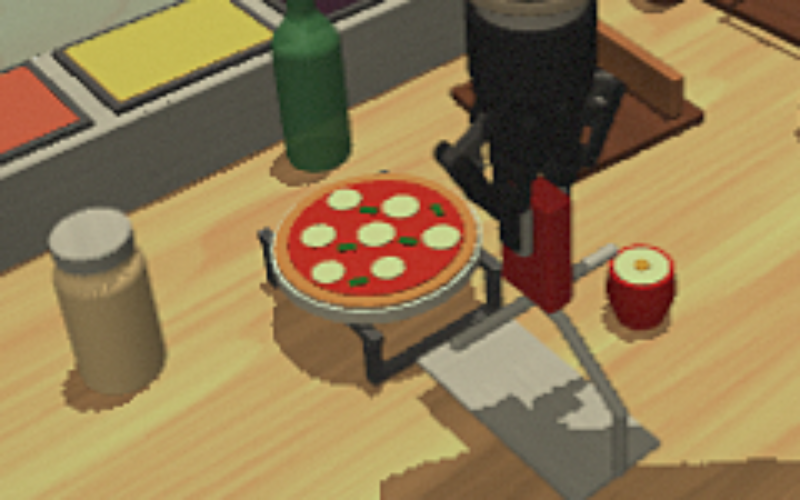

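The blade is at about (540,400) in the crop, lined up between the rails and below the pan. Sliding it in.

Request:
apply_moves --targets '[{"dp":[0.02,0,0],"rotation":[0,0,0],"jaw":0},{"dp":[0.05,0.001,0],"rotation":[0,0,0],"jaw":0},{"dp":[0.08,0.001,0],"rotation":[0,0,0],"jaw":0},{"dp":[0.11,0.001,0],"rotation":[0,0,0],"jaw":0},{"dp":[0.14,0.001,0],"rotation":[0,0,0],"jaw":0}]'

```text
clock: 8.07
position: [0.4428, 0.2847, 0.1813]
tool_rot: [1.0, -0.009, 0.0, -0.0]
wrist_force: [-0.1, 0.1, -3.4]
opening: 0.0211
grip_force: 69.5
```

Request:
apply_moves --targets '[{"dp":[0.03,0,0],"rotation":[0,0,0],"jaw":0},{"dp":[0.06,0.001,0],"rotation":[0,0,0],"jaw":0},{"dp":[0.09,0.001,0],"rotation":[0,0,0],"jaw":0},{"dp":[0.11,0.001,0],"rotation":[0,0,0],"jaw":0},{"dp":[0.12,0.001,0],"rotation":[0,0,0],"jaw":0}]'

```text
clock: 8.48
position: [0.5027, 0.2827, 0.1808]
tool_rot: [1.0, -0.01, 0.0, 0.0]
wrist_force: [0.9, 0.4, -2.9]
opening: 0.0211
grip_force: 69.6
```

```bash
python3 go.py .546 .2827 .1815 -.022; python3 - <<'E' 2>/dev/null
from fit import *
for n in('top','side'):
    p,d=avg(n,3);V=cloud(n,d).reshape(-1,3)
    S=V[(np.hypot(V[:,0]-.5555,V[:,1]-.2868)<.085)&(V[:,2]>.062)&(V[:,2]<.075)]
    c,r=cv2.minEnclosingCircle((S[:,:2]*1000).astype(np.float32));print('pan',c,r,np.median(S[:,2]))
    cv2.imwrite(f'pics/{n}5.png',cv2.resize(p[180:330,150:390,::-1],(800,500)))
    S=V[(abs(V[:,0]-.44)<.025)&(abs(V[:,1]-.285)<.06)&(V[:,2]>.022)&(V[:,2]<.044)]
    print('bladeback',len(S),S.min(0),S.max(0))
E
```

```text
t 8.48 pos [0.5027 0.2827 0.1808] F [ 0.9  0.4 -2.9] op 0.0211 gf 69.6
dp [ 0.0865 -0.0016 -0.0014] rot [ 0.     -0.0001  0.0007] rows 1.0373869294211326 0.017241261977951273
pan (584.2108154296875, 258.36505126953125) 68.89250183105469 0.06855935143367685
bladeback 15 [0.42102353 0.30815616 0.02949049] [0.43373854 0.32133267 0.04092185]
pan (554.77587890625, 286.63092041015625) 80.7769775390625 0.06877761520765088
bladeback 442 [0.41509085 0.2440418  0.02614612] [0.46492115 0.32385707 0.04289794]
```

Request:
apply_moves --targets '[{"dp":[0.02,0,0],"rotation":[0,0,0],"jaw":0},{"dp":[0.04,0,0],"rotation":[0,0,0],"jaw":0},{"dp":[0.06,0,0],"rotation":[0,0,0],"jaw":0},{"dp":[0.08,0,0],"rotation":[0,0,0],"jaw":0},{"dp":[0.083,0,0],"rotation":[0,0,0],"jaw":0}]'

```text
clock: 9.2
position: [0.5443, 0.2822, 0.181]
tool_rot: [1.0, -0.01, 0.001, -0.0]
wrist_force: [0.8, 0.2, -3.9]
opening: 0.0213
grip_force: 69.5
```

```bash
python3 go.py .546 .2827 .1815 -.022; python3 - <<'E' 2>/dev/null
from fit import *
for n in('side',):
    p,d=avg(n,3);V=cloud(n,d).reshape(-1,3)
    S=V[(np.hypot(V[:,0]-.5555,V[:,1]-.2868)<.085)&(V[:,2]>.062)&(V[:,2]<.075)]
    c,r=cv2.minEnclosingCircle((S[:,:2]*1000).astype(np.float32));print('pan',c,r,np.median(S[:,2]))
    cv2.imwrite(f'pics/{n}6.png',cv2.resize(p[180:330,150:390,::-1],(800,500)))
    S=V[(abs(V[:,0]-.46)<.015)&(abs(V[:,1]-.285)<.012)&(V[:,2]>.04)&(V[:,2]<.09)]
    print('stem',len(S),np.median(S,0),np.percentile(S,[5,95],axis=0))
E
```

```text
t 9.2 pos [0.5443 0.2822 0.181 ] F [ 0.8  0.2 -3.9] op 0.0213 gf 69.5
dp [ 0.0033 -0.0011 -0.0009] rot [-0.     -0.0003  0.0007] rows 0.04310986459849327 0.02009452010252544
pan (555.2726440429688, 286.8168029785156) 80.5093765258789 0.06884217042568491
stem 65 [0.45809494 0.28581653 0.06665082] [[0.45559784 0.28081568 0.04363572]
 [0.46313713 0.28798497 0.08822141]]
```

View pics/side6.png

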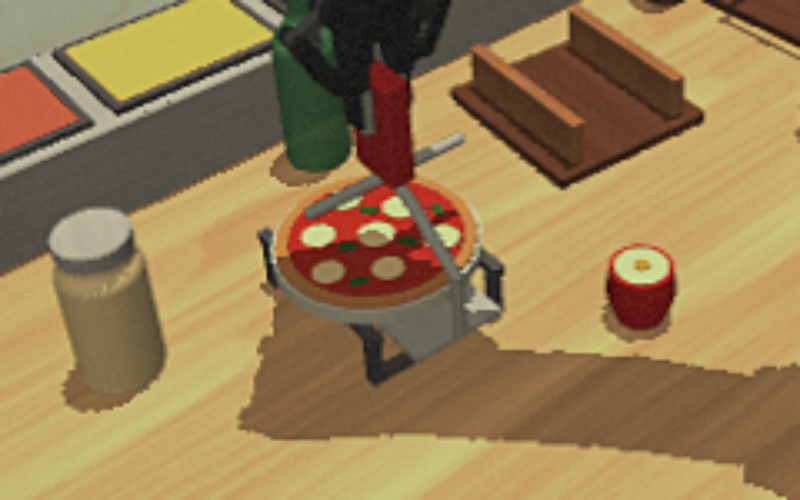

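The lifter is in: the stem at (458,290) is just short of the pan's rim, and the pan hasn't moved. Nudging 3 mm further and lifting slowly.

Request:
apply_moves --targets '[{"dp":[0.003,0,0],"rotation":[0,0,0],"jaw":0},{"dp":[0.006,0,-0.005],"rotation":[0,0,0],"jaw":0},{"dp":[0.006,0,-0.012],"rotation":[0,0,0],"jaw":0},{"dp":[0.006,0,-0.019],"rotation":[0,0,0],"jaw":0},{"dp":[0.006,0,-0.024],"rotation":[0,0,0],"jaw":0}]' --force 100

```text
clock: 9.77
position: [0.5447, 0.283, 0.1941]
tool_rot: [1.0, -0.009, 0.0, -0.0]
wrist_force: [0.4, -1.3, -3.3]
opening: 0.0209
grip_force: 99.1
```

Request:
apply_moves --targets '[{"dp":[0,0,-0.003],"rotation":[0,0,0],"jaw":0},{"dp":[0,0,-0.006],"rotation":[0,0,0],"jaw":0},{"dp":[0,0,-0.009],"rotation":[0,0,0],"jaw":0},{"dp":[0,0,-0.012],"rotation":[0,0,0],"jaw":0},{"dp":[0,0,-0.015],"rotation":[0,0,0],"jaw":0}]'

```text
clock: 10.18
position: [0.5442, 0.2824, 0.2001]
tool_rot: [1.0, -0.009, -0.001, 0.0]
wrist_force: [-0.7, -0.8, -7.8]
opening: 0.021
grip_force: 98.7
```

Request:
apply_moves --targets '[{"dp":[0,0,-0.005],"rotation":[0,0,0],"jaw":0},{"dp":[0,0,-0.013],"rotation":[0,0,0],"jaw":0},{"dp":[0,0,-0.025],"rotation":[0,0,0],"jaw":0},{"dp":[0,0,-0.04],"rotation":[0,0,0],"jaw":0},{"dp":[0,0,-0.05],"rotation":[0,0,0],"jaw":0}]'

```text
clock: 10.6
position: [0.545, 0.2831, 0.227]
tool_rot: [1.0, -0.009, 0.0, -0.0]
wrist_force: [0.5, -0.0, -7.5]
opening: 0.0207
grip_force: 98.8
```

```bash
python3 go.py .63 -.003 .226 -.0915; cat > pan.py <<'E'
from fit import *
import sys
x,y,z0,z1=map(float,sys.argv[1:5])
for n in('side','top'):
    p,d=avg(n,3);V=cloud(n,d).reshape(-1,3)
    S=V[(np.hypot(V[:,0]-x,V[:,1]-y)<.095)&(V[:,2]>z0)&(V[:,2]<z1)]
    c,r=cv2.minEnclosingCircle((S[:,:2]*1000).astype(np.float32));print(n,'pan',c,r,np.median(S[:,2]))
    A=np.c_[S[:,:2]-[x,y],np.ones(len(S))];B=S
    for _ in range(3):
        q=np.linalg.lstsq(A,B[:,2],rcond=None)[0];k=abs(A@q-B[:,2])<.006;A,B=A[k],B[k]
    print('slope',q.round(4))
    u,v=proj(n,[[x,y,z0]])[0];u=int(np.clip(u,120,520));v=int(np.clip(v,75,325))
    cv2.imwrite(f'pics/{sys.argv[5]}{n}.png',cv2.resize(p[v-75:v+75,u-120:u+120,::-1],(800,500)))
E
python3 pan.py .555 .287 .09 .135 a 2>/dev/null
```

```text
t 10.6 pos [0.545  0.2831 0.227 ] F [ 0.5 -0.  -7.5] op 0.0207 gf 98.8
dp [0.1801 0.5691 0.0019] rot [-0.0002 -0.0003  0.0236] rows 7.157603867725133 0.5921463590305159
side pan (547.9533081054688, 286.3459167480469) 87.82125854492188 0.09826149249255525
slope [ 0.0088 -0.0105  0.0982]
top pan (556.54248046875, 287.86572265625) 79.5941162109375 0.09418367861500387
slope [-0.0017 -0.      0.0941]
```

The pan is lifted, level, and hasn't shifted on the blade. Raising another 25 mm and carrying it to the stand.

Request:
apply_moves --targets '[{"dp":[0,0,-0.006],"rotation":[0,0,0],"jaw":0},{"dp":[0,0,-0.018],"rotation":[0,0,0],"jaw":0},{"dp":[0,0,-0.032],"rotation":[0,0,0],"jaw":0},{"dp":[0,0,-0.044],"rotation":[0,0,0],"jaw":0},{"dp":[0,0,-0.05],"rotation":[0,0,0],"jaw":0}]'

```text
clock: 11.32
position: [0.5452, 0.2833, 0.2524]
tool_rot: [1.0, -0.009, 0.001, -0.0]
wrist_force: [0.5, 0.7, -7.3]
opening: 0.021
grip_force: 98.8
```

Request:
apply_moves --targets '[{"dp":[0.001,0.005,0],"rotation":[0,0,0],"jaw":0},{"dp":[0.005,0.015,0],"rotation":[0,0,0],"jaw":0},{"dp":[0.01,0.03,0],"rotation":[0,0,0],"jaw":0},{"dp":[0.016,0.05,0],"rotation":[0,0,0],"jaw":0},{"dp":[0.024,0.076,0],"rotation":[0,0,0],"jaw":0}]'

```text
clock: 11.73
position: [0.556, 0.2438, 0.2504]
tool_rot: [1.0, -0.008, -0.0, 0.0]
wrist_force: [0.4, -0.3, -7.2]
opening: 0.0206
grip_force: 98.6
```

Request:
apply_moves --targets '[{"dp":[0.01,0.03,0],"rotation":[0,0,0],"jaw":0},{"dp":[0.02,0.06,0],"rotation":[0,0,0],"jaw":0},{"dp":[0.03,0.09,0],"rotation":[0,0,0],"jaw":0},{"dp":[0.04,0.12,0],"rotation":[0,0,0],"jaw":0},{"dp":[0.05,0.15,0],"rotation":[0,0,0],"jaw":0}]'

```text
clock: 12.15
position: [0.5802, 0.1664, 0.2505]
tool_rot: [1.0, -0.01, -0.0, 0.0]
wrist_force: [0.3, -0.2, -7.4]
opening: 0.0209
grip_force: 98.6
```

Request:
apply_moves --targets '[{"dp":[0.01,0.03,0],"rotation":[0,0,0],"jaw":0},{"dp":[0.02,0.06,0],"rotation":[0,0,0],"jaw":0},{"dp":[0.03,0.09,0],"rotation":[0,0,0],"jaw":0},{"dp":[0.04,0.12,0],"rotation":[0,0,0],"jaw":0},{"dp":[0.05,0.15,0],"rotation":[0,0,0],"jaw":0}]'

```text
clock: 12.57
position: [0.6036, 0.0909, 0.2505]
tool_rot: [1.0, -0.01, -0.0, 0.0]
wrist_force: [0.4, -0.1, -7.8]
opening: 0.0209
grip_force: 98.6
```

Request:
apply_moves --targets '[{"dp":[0.009,0.028,0],"rotation":[0,0,0.003],"jaw":0},{"dp":[0.017,0.053,0],"rotation":[0,0,0.008],"jaw":0},{"dp":[0.024,0.075,0],"rotation":[0,0,0.014],"jaw":0},{"dp":[0.03,0.094,0],"rotation":[0,0,0.019],"jaw":0},{"dp":[0.035,0.11,0],"rotation":[0,0,0.0225],"jaw":0}]'

```text
clock: 12.98
position: [0.6202, 0.0372, 0.2507]
tool_rot: [0.999, -0.045, -0.0, 0.0]
wrist_force: [0.2, -0.5, -7.4]
opening: 0.0212
grip_force: 98.6
```

```bash
python3 go.py .6346 -.0045 .252 -.0915
```

```text
t 12.98 pos [0.6202 0.0372 0.2507] F [ 0.2 -0.5 -7.4] op 0.0212 gf 98.6
dp [ 0.0362  0.0805 -0.0025] rot [0.     0.     0.0003] rows 1.0587338087570355 0.008283491844878256
```

Request:
apply_moves --targets '[{"dp":[0.009,0.02,0],"rotation":[0,0,0],"jaw":0},{"dp":[0.018,0.04,0],"rotation":[0,0,0],"jaw":0},{"dp":[0.027,0.06,0],"rotation":[0,0,0],"jaw":0},{"dp":[0.033,0.074,0],"rotation":[0,0,0],"jaw":0},{"dp":[0.036,0.08,0],"rotation":[0,0,0],"jaw":0}]'

```text
clock: 13.4
position: [0.6348, -0.0051, 0.2506]
tool_rot: [0.999, -0.045, -0.0, 0.0]
wrist_force: [-0.7, -0.3, -8.8]
opening: 0.0211
grip_force: 98.7
```

Request:
apply_moves --targets '[{"dp":[0,0,0],"rotation":[0,0,0],"jaw":0},{"dp":[0,0,0],"rotation":[0,0,0],"jaw":0},{"dp":[0,0,0],"rotation":[0,0,0],"jaw":0}]'

```text
clock: 13.65
position: [0.6341, -0.0019, 0.2508]
tool_rot: [0.999, -0.044, -0.0, -0.0]
wrist_force: [-0.9, 0.2, -8.3]
opening: 0.0206
grip_force: 98.7
```

```bash
python3 go.py .6346 -.0045 .252 -.0915;python3 pan.py .646 -.001 .112 .135 b 2>/dev/null; python3 - <<'E' 2>/dev/null
from fit import *
print(bot.get_obs()['position'].round(4))
p,d=avg('side',2);V=cloud('side',d).reshape(-1,3)
x,y=.5530,.0013
S=V[(abs(V[:,0]-x)<.02)&(abs(V[:,1]-y)<.02)&(V[:,2]>.125)&(V[:,2]<.155)]
print('stem',len(S),np.median(S,0))
E
```

```text
t 13.65 pos [ 0.6341 -0.0019  0.2508] F [-0.9  0.2 -8.3] op 0.0206 gf 98.7
dp [ 0.0014  0.0051 -0.0024] rot [-0.0002  0.0001  0.0014] rows 0.07027409645918353 0.03582935928656128
side pan (638.1852416992188, 0.1895732879638672) 85.9503402709961 0.12155068298727786
slope [ 0.0078 -0.0119  0.1215]
top pan (644.9623413085938, 0.8083611726760864) 79.91222381591797 0.12130591604761337
slope [ 0.0089 -0.0179  0.1219]
[ 0.6343 -0.0026  0.2509]
stem 35 [0.55026279 0.00876498 0.14197697]
```

View pics/bside.png

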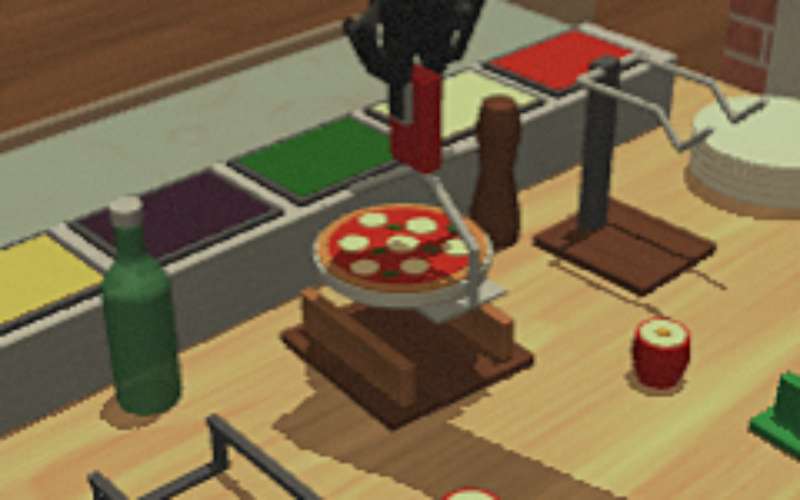

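The pan sits level over the stand, within 3 mm of centre, and the bystanders are untouched. Fine-centring and lowering, slowly near contact.

Request:
apply_moves --targets '[{"dp":[0.002,0.004,0.005],"rotation":[0,0,0],"jaw":0},{"dp":[0.002,0.004,0.018],"rotation":[0,0,0],"jaw":0},{"dp":[0.002,0.004,0.036],"rotation":[0,0,0],"jaw":0},{"dp":[0.002,0.004,0.052],"rotation":[0,0,0],"jaw":0},{"dp":[0.002,0.004,0.064],"rotation":[0,0,0],"jaw":0}]'

```text
clock: 14.47
position: [0.6345, -0.0052, 0.2169]
tool_rot: [0.999, -0.044, -0.001, 0.0]
wrist_force: [-0.7, -0.2, -8.0]
opening: 0.0213
grip_force: 98.6
```

Request:
apply_moves --targets '[{"dp":[0,0,0.006],"rotation":[0,0,0],"jaw":0},{"dp":[0,0,0.011],"rotation":[0,0,0],"jaw":0},{"dp":[0,0,0.015],"rotation":[0,0,0],"jaw":0},{"dp":[0,0,0.018],"rotation":[0,0,0],"jaw":0},{"dp":[0,0,0.02],"rotation":[0,0,0],"jaw":0}]'

```text
clock: 14.88
position: [0.6353, -0.005, 0.2089]
tool_rot: [0.999, -0.044, 0.0, -0.0]
wrist_force: [0.3, -0.5, -7.3]
opening: 0.0209
grip_force: 98.6
```

```bash
python3 go.py .635 -.005 .2025 -.0915;python3 pan.py .646 -.001 .070 .095 c 2>/dev/null; python3 go.py .635 -.005 .2025 -.0915
```

```text
t 14.88 pos [ 0.6353 -0.005   0.2089] F [ 0.3 -0.5 -7.3] op 0.0209 gf 98.6
dp [-0.0006  0.0001  0.0127] rot [-0.     -0.0001  0.001 ] rows 0.1530442169785891 0.026341347917039373
side pan (637.563720703125, -1.1598336696624756) 86.49261474609375 0.07953843579936976
slope [ 0.0054 -0.011   0.0795]
top pan (646.0175170898438, -1.6598950624465942) 79.8790283203125 0.07943881837032601
slope [ 0.0053 -0.012   0.0797]
t 15.18 pos [ 0.6353 -0.005   0.2091] F [-0.7 -0.1 -7.5] op 0.021 gf 98.6
dp [-0.0006 -0.      0.0131] rot [ 0.     -0.0001  0.001 ] rows 0.15743102435618675 0.025820510405786364
```

View pics/cside.png

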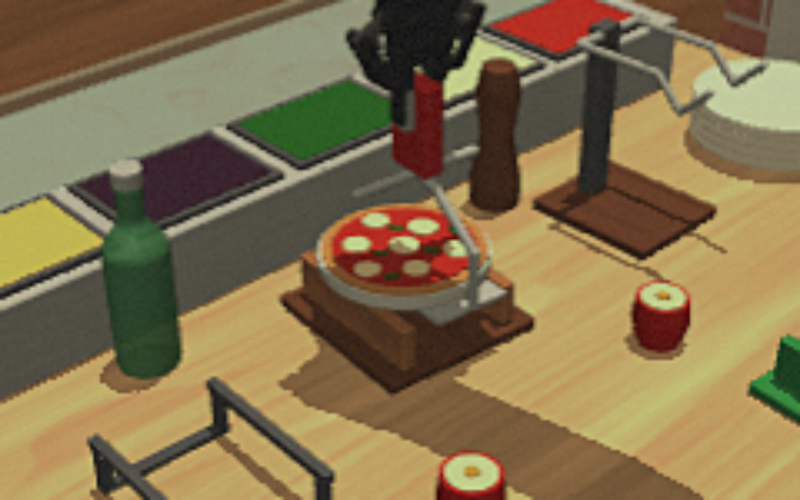

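The pan is centred to about 1 mm and the blade is between the bearers. Setting down at about 15–20 mm/s.

Request:
apply_moves --targets '[{"dp":[0,0,0.003],"rotation":[0,0,0],"jaw":0},{"dp":[0,0,0.006],"rotation":[0,0,0],"jaw":0},{"dp":[0,0,0.009],"rotation":[0,0,0],"jaw":0},{"dp":[0,0,0.011],"rotation":[0,0,0],"jaw":0},{"dp":[0,0,0.013],"rotation":[0,0,0],"jaw":0}]'

```text
clock: 15.6
position: [0.6355, -0.005, 0.2026]
tool_rot: [0.999, -0.044, 0.0, -0.0]
wrist_force: [0.8, 0.2, -3.2]
opening: 0.021
grip_force: 99.1
```

Request:
apply_moves --targets '[{"dp":[0,0,0.002],"rotation":[0,0,0],"jaw":0},{"dp":[0,0,0.004],"rotation":[0,0,0],"jaw":0},{"dp":[0,0,0.007],"rotation":[0,0,0],"jaw":0},{"dp":[0,0,0.01],"rotation":[0,0,0],"jaw":0},{"dp":[0,0,0.014],"rotation":[0,0,0],"jaw":0}]'

```text
clock: 16.02
position: [0.6353, -0.005, 0.1954]
tool_rot: [0.999, -0.044, 0.0, 0.0]
wrist_force: [0.8, -1.0, -2.9]
opening: 0.0208
grip_force: 99.1
```

Request:
apply_moves --targets '[{"dp":[0,0,0.006],"rotation":[0,0,0],"jaw":0},{"dp":[0,0,0.012],"rotation":[0,0,0],"jaw":0},{"dp":[0,0,0.018],"rotation":[0,0,0],"jaw":0},{"dp":[0,0,0.022],"rotation":[0,0,0],"jaw":0},{"dp":[0,0,0.024],"rotation":[0,0,0],"jaw":0}]'

```text
clock: 16.43
position: [0.6349, -0.0051, 0.1827]
tool_rot: [0.999, -0.044, -0.0, 0.0]
wrist_force: [0.2, -0.9, -2.7]
opening: 0.0209
grip_force: 99.1
```

```bash
python3 go.py .45 .012 .183 -.0915;python3 pan.py .646 -.001 .065 .085 d 2>/dev/null; python3 go.py .45 .012 .183 -.0915
```

```text
t 16.43 pos [ 0.6349 -0.0051  0.1827] F [ 0.2 -0.9 -2.7] op 0.0209 gf 99.1
dp [-3.715e-01 -1.400e-03 -3.000e-04] rot [0.     0.0002 0.001 ] rows 4.454050644502952 0.026833748793698386
side pan (636.5057983398438, -0.5394191145896912) 85.41385650634766 0.07385481519318421
slope [ 0.0117 -0.0095  0.0738]
top pan (645.31298828125, -1.8709259033203125) 79.9024887084961 0.0734306535222939
slope [ 0.0058 -0.0112  0.0738]
t 16.73 pos [ 0.6353 -0.005   0.1835] F [ 0.4 -0.3 -2.3] op 0.0206 gf 99.1
dp [-0.3721 -0.0012  0.0008] rot [-0.     -0.0001  0.001 ] rows 4.461864073376849 0.025963001792301613
```

The pan's weight is on the bearers and its pose is unchanged. Drawing the lifter out.

Request:
apply_moves --targets '[{"dp":[-0.01,0,0],"rotation":[0,0,0],"jaw":0},{"dp":[-0.03,0,0],"rotation":[0,0,0],"jaw":0},{"dp":[-0.06,0,0],"rotation":[0,0,0],"jaw":0},{"dp":[-0.09,0,0],"rotation":[0,0,0],"jaw":0},{"dp":[-0.12,0,0],"rotation":[0,0,0],"jaw":0}]'

```text
clock: 17.15
position: [0.5744, 0.0004, 0.1833]
tool_rot: [0.999, -0.044, -0.0, 0.0]
wrist_force: [0.1, -0.2, -2.9]
opening: 0.0209
grip_force: 99.3
```

Request:
apply_moves --targets '[{"dp":[-0.03,0,0],"rotation":[0,0,0],"jaw":0},{"dp":[-0.06,0,0],"rotation":[0,0,0],"jaw":0},{"dp":[-0.09,0,0],"rotation":[0,0,0],"jaw":0},{"dp":[-0.12,0,0],"rotation":[0,0,0],"jaw":0},{"dp":[-0.15,0,0],"rotation":[0,0,0],"jaw":0}]'

```text
clock: 17.57
position: [0.4996, 0.007, 0.1835]
tool_rot: [0.999, -0.044, 0.0, 0.0]
wrist_force: [-0.3, -0.9, -3.3]
opening: 0.0208
grip_force: 99.3
```

Request:
apply_moves --targets '[{"dp":[-0.04,0,0],"rotation":[0,0,0],"jaw":0},{"dp":[-0.08,0,0],"rotation":[0,0,0],"jaw":0},{"dp":[-0.11,0,0],"rotation":[0,0,0],"jaw":0},{"dp":[-0.13,0,0],"rotation":[0,0,0],"jaw":0},{"dp":[-0.13,0,0],"rotation":[0,0,0],"jaw":0}]'

```text
clock: 17.98
position: [0.434, 0.0126, 0.1835]
tool_rot: [0.999, -0.044, -0.0, 0.001]
wrist_force: [0.2, -0.1, -3.5]
opening: 0.0209
grip_force: 99.3
```

Request:
apply_moves --targets '[{"dp":[0,0,0.01],"rotation":[0,0,0],"jaw":0},{"dp":[0,0,0.025],"rotation":[0,0,0],"jaw":0},{"dp":[0,0,0.038],"rotation":[0,0,0],"jaw":0},{"dp":[0,0,0.046],"rotation":[0,0,0],"jaw":0},{"dp":[0,0,0.05],"rotation":[0,0,0],"jaw":0}]'

```text
clock: 18.4
position: [0.4357, 0.0127, 0.157]
tool_rot: [0.999, -0.044, -0.001, -0.0]
wrist_force: [0.2, -0.0, -3.2]
opening: 0.0208
grip_force: 99.3
```

```bash
python3 go.py .435 .012 .1515 -.0915;python3 pan.py .646 -.001 .065 .085 e 2>/dev/null; python3 go.py .435 .012 .1515 -.0915
python3 - <<'E' 2>/dev/null
from fit import *
p,d=avg('side',3);V=cloud('side',d).reshape(-1,3);x,y=.435,.012
S=V[(abs(V[:,0]-x)<.1)&(abs(V[:,1]-y)<.03)&(V[:,2]>.005)&(V[:,2]<.02)]
A=np.c_[S[:,0]-x,S[:,1]-y,np.ones(len(S))];print(len(S),np.linalg.lstsq(A,S[:,2],rcond=None)[0])
E
```

```text
t 18.4 pos [0.4357 0.0127 0.157 ] F [ 0.2 -0.  -3.2] op 0.0208 gf 99.3
dp [-0.0013  0.0015  0.011 ] rot [-0.0001  0.0006  0.0011] rows 0.1345032615852913 0.03085512578060477
side pan (645.885986328125, 0.4507884979248047) 80.38101196289062 0.07388256765676211
slope [ 0.0112 -0.008   0.0738]
top pan (645.59716796875, -2.4307825565338135) 80.27557373046875 0.07361910614420618
slope [0.0028 0.0002 0.0736]
t 18.7 pos [0.4362 0.0127 0.1584] F [ 0.4  0.1 -3.7] op 0.0208 gf 99.3
dp [-0.0022  0.0015  0.0139] rot [-0.     -0.0001  0.001 ] rows 0.16960748752964014 0.026316090380899833
808 [-0.00248804  0.00153876  0.00953043]
```

Request:
apply_moves --targets '[{"dp":[0,0,0.003],"rotation":[0,0,0],"jaw":0},{"dp":[0,0,0.006],"rotation":[0,0,0],"jaw":0},{"dp":[0,0,0.008],"rotation":[0,0,0],"jaw":0},{"dp":[0,0,0.01],"rotation":[0,0,0],"jaw":0},{"dp":[0,0,0.012],"rotation":[0,0,0],"jaw":0}]'

```text
clock: 19.27
position: [0.4359, 0.0126, 0.1521]
tool_rot: [0.999, -0.044, -0.0, 0.0]
wrist_force: [-4.1, -0.4, 5.5]
opening: 0.0209
grip_force: 100.2
```

Request:
apply_moves --targets '[{"dp":[0,0,0.001],"rotation":[0,0,0],"jaw":0},{"dp":[0,0,0.002],"rotation":[0,0,0],"jaw":0},{"dp":[0,0,0.002],"rotation":[0,0,0],"jaw":0}]'

```text
clock: 19.52
position: [0.4358, 0.0125, 0.1521]
tool_rot: [0.999, -0.044, -0.0, 0.0]
wrist_force: [-6.5, -0.6, 10.4]
opening: 0.0208
grip_force: 101.3
```

The blade is on the counter. Easing off, releasing, then rising clear.

Request:
apply_moves --targets '[{"dp":[0,0,-0.002],"rotation":[0,0,0],"jaw":0},{"dp":[0,0,-0.002],"rotation":[0,0,0],"jaw":0.3},{"dp":[0,0,-0.002],"rotation":[0,0,0],"jaw":0.5},{"dp":[0,0,-0.002],"rotation":[0,0,0],"jaw":0.7},{"dp":[0,0,-0.002],"rotation":[0,0,0],"jaw":0.8}]' --force 30

```text
clock: 19.93
position: [0.4361, 0.0126, 0.1523]
tool_rot: [0.999, -0.044, 0.0, -0.0]
wrist_force: [-0.1, -0.1, 0.2]
opening: 0.061
grip_force: 0.0
```

Request:
apply_moves --targets '[{"dp":[0,0,0],"rotation":[0,0,0],"jaw":0.8},{"dp":[0,0,0],"rotation":[0,0,0],"jaw":0.8},{"dp":[0,0,0],"rotation":[0,0,0],"jaw":0.8},{"dp":[0,0,-0.01],"rotation":[0,0,0],"jaw":0.8},{"dp":[0,0,-0.03],"rotation":[0,0,0],"jaw":0.8}]'

```text
clock: 20.35
position: [0.4352, 0.0126, 0.167]
tool_rot: [0.999, -0.044, -0.001, -0.0]
wrist_force: [0.6, -0.2, 0.5]
opening: 0.0681
grip_force: 0.0
```

Request:
apply_moves --targets '[{"dp":[0,0,-0.05],"rotation":[0,0,0],"jaw":0.8},{"dp":[0,0,-0.1],"rotation":[0,0,0],"jaw":0.8},{"dp":[0,0,-0.16],"rotation":[0,0,0],"jaw":0.8},{"dp":[0,0,-0.22],"rotation":[0,0,0],"jaw":0.8},{"dp":[0,0,-0.26],"rotation":[0,0,0],"jaw":0.8}]'

```text
clock: 20.77
position: [0.4365, 0.0131, 0.3011]
tool_rot: [0.999, -0.044, 0.002, -0.0]
wrist_force: [0.1, 0.8, 0.4]
opening: 0.068
grip_force: 0.0
```

```bash
python3 pan.py .646 -.001 .065 .085 f 2>/dev/null; python3 - <<'E'
from h import *
p,d=bot.grab_frame('side');cv2.imwrite('pics/final.png',p[:,:,::-1]);o=bot.get_obs();print(o['clock'],o['position'],o['wrist_force'])
E
```

```text
side pan (646.5579833984375, -0.6555922031402588) 80.40984344482422 0.07385581717251541
slope [ 0.0104 -0.0078  0.0737]
top pan (645.663818359375, -2.4640610218048096) 80.41667938232422 0.07368382548630663
slope [-0.0009 -0.0003  0.0737]
21.1167 [0.43525954 0.01254113 0.29641129] [ 0.67943847 -1.14468769  0.00831553]
```

View pics/final.png

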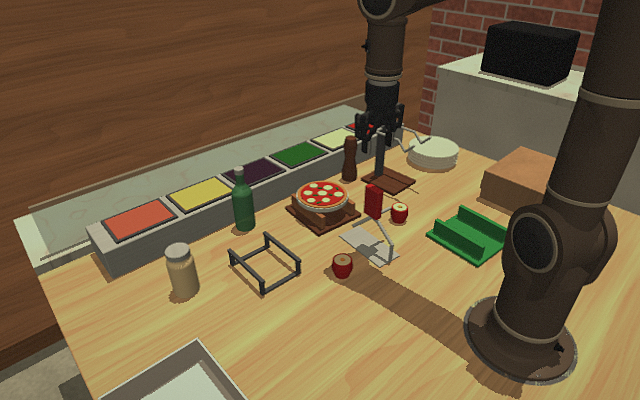

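The final view shows the pan on both bearers at (322,197) and the lifter standing free at (372,235). The gripper is clear, and the lanterns, bottle, shaker and mill haven't moved.

```bash
python3 -c "
from station import bot
print(bot.close_job())"
```

```text
the job is handed in; nothing more can be done
None
```

The pan rests level on both bearers, within about 1–2 mm of the stand's centre by camera; the lifter stands upright on the counter in front of it, the bystanders show no movement, and the job was handed in at about 21 s, with no verdict returned.

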